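# Complete a headlamp spacer kit and hold the recessed store button with a stylus

### The arm

A 7-joint arm with a two-finger parallel gripper is mounted at the origin on the work surface. World frame = base frame: x ahead of the robot, y to its left, z up, the work surface at z = 0. Lengths are in mm, angles in rad, forces in N, time in s.
With the tool pointing down it reaches from about 400 to 900 mm from the base axis. Payload 5.6 kg.
Tool frame: the origin (TCP) lies at the very end of the fingers, on their centre line; the grasp point (between the pads) lies 19 mm behind it (manip.grasp_offset is the distance from the TCP to the grasp point, in mm); z points along the fingers, y is the line along which they close (so a half turn about z gives the same grasp; the last joint's range is limited). The gripper opens to 92 mm and grips with 3 to 60 N. Pads are 20 mm wide; open, the fingers measure 128 mm over their backs; the gripper's body (75 mm by 189 mm) begins 69 mm behind the grasp point.
Start: joints at [1.128, 0.468, -0.012, 1.603, 0.006, 1.071, -0.056], TCP at [252.963, -598.765, 214.592] pointing down, gripper open.
Joint ranges: [-2.53, 2.53], [-0.31, 2.02], [-1.57, 1.55], [0.28, 2.44], [-1.29, 4.43], [0.15, 1.84], [-2.92, 2.92]. Speed limits (rad/s): [2.57, 2.57, 3.14, 3.14, 3.14, 3.14, 3.14].

### API

Orientations are given as a 3x3 rotation matrix whose columns are the frame's x, y, z axes.
In Python, from station import manip, optics, models gives the robot as it stands. The module is installed in compiled form; this text tells all that it offers.
- The arm moves only by the tool arm_command, never from a script. Its arguments are lists of equal length, an entry for each row: "slide": the shift along the tool's x, y, z in units of 0.2 m (1.0 is 0.2 m), a list of three; "twist": the turn, a rotation vector about the tool's x, y, z in units of pi/2 rad (1.0 is pi/2 rad), a list of three. A call has 1 to 20 rows; each row is the pose to reach, as a shift and turn from the pose commanded when the call began, along the tool's axes at that moment; what a row does not reach only later rows make up. A row lasts 1/12 s, in which the tool goes at most 41.7 mm and 7.16 degrees, less where a joint would pass 70% of its speed; a pose out of reach is approached as far as the arm can. A call with a number of a shift or a turn outside -1 to 1 is refused whole. A call with a gripper value outside its range is refused whole. "jaw" is the closure, from -1 (fully open) to 1 (shut), so that 0 is half open, set as the call begins (left out, the last holds). The fingers move at their own pace and stop on an object; "newtons" is the grip in N (left out, the last holds). Time passes only in rows, so rows that repeat a pose let the fingers close. It gives the time, the measured TCP pose, the force, the opening and the grip force at its end, in the units of the state.
- manip.read_state(): the state, without advancing time (a new reading comes with each control period).
- optics.camera(name): name is "scene" or "top" or "wrist"; returns (picture, depth): 420x560x3 uint8, red, green, blue; 420x560 float32, mm along the optical axis (not along the pixel's ray), 0 where there is no reading.
- optics.camera_params(name): a dict with "camera_matrix" (3x3 intrinsics, pixels), "world_from_camera" (4x4, takes a point from camera to world coordinates). Camera axes: x right, y down, z forward; pixel columns grow to the right and rows downward; lengths in mm; the calibration is good to about 2 mm. A picture is of the moment at which its call begins: read the wrist's pose just before it. camera_params takes no time and is no camera call; for the wrist camera it gives the pose at the moment of the call.
- manip.job_done(): hands the job in; it is judged then, once.
Trained networks look in the newest picture that a camera, given by its name, has taken for a name from the list of things; names that differ only in an ending like _2 or _b are one class to them, and where a whole thing is asked for, a point or a joint stands for the part that bears it (a point fixed in the world has none). Each returns a list of dicts, best first, with "conf" (0 to 1); they miss things now and then, are a little off and sometimes report something else, mostly with a low value. They report only what shows in the picture. A call takes as long as a camera call. They do not tell look-alikes from the thing itself.
- models.spot_in(query, camera): "point" ([column, row] in pixels, amid what is visible of it).
- models.regions_of(query, camera): "region" (420x560 bool, what is visible of it) and "point" ([column, row] in pixels, amid what is visible of it).
The state is a dict: "clock": time; "joint_pos": joint angles; "joint_vel": joint speeds; "joint_torque": joint torques, N m; "position": TCP position; "tool_rot": TCP orientation; "wrist_force": force on the tool from outside, world axes, zero at the start; "wrist_torque": the same for the moment, N m; "opening": finger opening in mm; "finger_force": force on a finger pad.
Only numpy, scipy, OpenCV 4.12 (cv2) and the standard library are available. Lean on these libraries where they do the work, as an engineer would, in place of code of your own. Each camera call takes 0.05 s, during which the arm holds its last target. There are 200 camera calls.

### The job

Two aluminium spacers are still loose on the bench: stand each upright in the lane of the kit checker that has the fixed sample of the same length at its far end, and let go of them. Then take the stylus out of its stand, reach its tip down through the round port in the checker's block and press the recessed button fully down, leaving the other things on the bench where they are. Finish while still gripping the stylus and holding the button down with it: do not let go.

Things in the scene. Friction and masses are not known exactly. Their poses are not given: they have to be found in the camera images.
- checker: kit checker, fixed: grey plate 170 mm (its x) by 240 mm (its y), 12 mm thick; origin at the centre of its underside, z up. Two lanes along x, centre lines at y = -85 and y = -15 mm, each 66 mm wide, 162 mm long, floor at z = 12 mm, ribs around them 6 mm above the floor. Samples stand at x = +55 mm. A grey block 56 by 56 mm, top at z = 55 mm, stands at x = 0, y = +85 mm; the port is in its top
- port (a point): centre of the mouth of the round port, on the top face of the checker's block (55 mm above the bench); vertical hole 20 mm in diameter. The button's flat top lies 25 mm below this point when up
- kit_button (a joint): travel of the recessed button (white, 16 mm across, coaxial with the port): 0 up, 0.006 m fully down. Spring: starts to move at about 2 N, fully down at about 5 N, springs back when released
- sample_short: short sample spacer, fixed in one of the two lanes at its far (+x) end: aluminium sleeve 30 mm outside, 16 mm bore, 36 mm tall; origin at the centre of its underside, axes parallel to the checker's. It marks the lane for the short spacer; either lane may be the short one
- sample_long: long sample spacer, fixed at the far (+x) end of the other lane: same sleeve, 66 mm tall; origin at the centre of its underside, axes parallel to the checker's
- spacer_short: loose short spacer standing upright on the bench: aluminium sleeve 30 mm outside, 16 mm bore, 36 mm tall, 35 to 65 g; origin at the centre of its underside, z along its axis
- spacer_long: loose long spacer standing upright on the bench: same sleeve, 66 mm tall, 65 to 115 g; origin at the centre of its underside, z along its axis
- stand: black stylus stand, fixed: block 60 by 60 mm, 55 mm high, with a vertical 10 mm hole in the middle; origin at the centre of its underside
- stylus: stylus, 115 mm long, 50 g, upright in the stand's hole. Origin at the end of the tip, z towards the handle: steel tip rod 8 mm in diameter from 0 to 50 mm, collar 26 mm across from 50 to 55 mm (rests on the stand), round grey handle 18 mm in diameter from 55 to 115 mm. In the stand the tip is 5 mm above the bench, the handle's top 120 mm. Lift it 55 mm to clear the stand
- bulb_cap: black rubber bulb cap, 30 mm across, 22 mm high, standing between the stray spacers; origin under its centre. Leave it alone
- screwdriver: screwdriver, 180 mm long, lying beyond the stray spacers; origin on the bench under its middle, x axis towards its blade. Leave it alone
- pliers: green-handled pliers lying flat, 145 mm long, 12 mm high, beyond the stray spacers; origin under the pivot, x axis towards the jaws. Leave them alone
- projector: headlamp projector with a glass lens on top, 82 mm across, 60 mm high, behind the checker; origin under its centre. Leave it alone
- jar: closed jar, 60 mm across, 75 mm high, behind the stylus stand; origin under its centre. Leave it alone
- bulb: small headlamp bulb standing on its base, 36 mm across, 45 mm high, in front of the stylus stand; origin under its centre. Leave it alone
Not all that is in view belongs to the job. What is shaped like the spacer_short but yellow is not meant. Leave any yellow look-alike of the stylus alone.

How it is judged:
By the outcome, as a careful person would: the job done as asked, in the order asked, and still so for the second after the job is handed in, while the arm keeps its last pose, push and grip.
It also fails if it takes over 61 s, if anything falls off the work surface, if the arm or the gripper's body presses on something with over 40 N, if the wrist force passes 120 N, or if a joint passes its speed limit or range.

## Working session

There is one attempt and no reset: what is moved stays moved. The work goes in short steps, Python scripts to look and compute and a tool call to move; the robot and the scene stay as the last step left them, time stands still between calls to the robot, and variables do not carry over. Pictures are saved under pics/ and viewed, at most 10 in all, crops included, and the job is handed in when it is done.

Besides the shell and the picture viewer there is one more tool, called after "Emit:" by a JSON object that holds its "method" and its "body". arm_command: Moves the arm, as the interface text tells. Shifts and turns lie within -1 to 1; 1 stands for 0.2 m of shift or pi/2 rad of turn. Its arguments: {"type":"object","properties":{"slide":{"type":"array"},"twist":{"type":"array"},"jaw":{"type":"number"},"newtons":{"type":"number"}},"required":["slide","twist"]}

```bash
mkdir -p pics; cat > h.py <<'E'
import numpy as np, cv2
from station import manip, optics, models
def world(cam,d,u,v,P=None):
    P=P or optics.camera_params(cam);K=P["camera_matrix"];T=np.array(P["world_from_camera"])
    K=np.array(K);u=np.asarray(u,float);v=np.asarray(v,float)
    p=np.stack([(u-K[0,2])/K[0,0]*d,(v-K[1,2])/K[1,1]*d,d,np.ones_like(d)],-1)
    return (p@T.T)[...,:3]
def cloud(cam,d,P=None):
    v,u=np.mgrid[:420,:560]; return world(cam,d,u,v,P)
def rel(target):
    s=manip.read_state();R=np.array(s["tool_rot"])
    return R.T@(np.array(target)-np.array(s["position"]))/200
E
python3 - <<'E'
from h import *
np.set_printoptions(precision=3,suppress=True)
s=manip.read_state();print(s["clock"],s["position"],np.array(s["tool_rot"]),s["opening"])
ims=[]
for c in ["scene","top"]:
    im,d=optics.camera(c);cv2.imwrite(f"pics/{c}0.png",im[...,::-1])
    W=cloud(c,d);np.save(f"{c}0.npy",W)
    print(c,np.array(optics.camera_params(c)["world_from_camera"]))
    if c=="top":
      for n in ["spacer_short","spacer_long","sample_short","sample_long","port","stand","stylus","checker","jar","bulb","bulb_cap","projector"]:
        for r in models.regions_of(n,c)[:4]:
            if r["conf"]<.2: continue
            m=r["region"]&(d>0);w=W[m];
            if len(w)==0: continue
            t=w[w[:,2]>w[:,2].max()-8]
            print(n,round(r["conf"],2),np.round(r["point"]),im[m].mean(0).round(),m.sum(),"med",np.median(w,0),"top",t.mean(0),len(t))
E
```

```text
0.0 [ 252.682 -598.218  213.628] [[ 0.921  0.389 -0.001]
 [ 0.389 -0.921  0.002]
 [-0.    -0.002 -1.   ]] 91.85408642772032
scene [[  -0.725    0.467   -0.507 1123.98 ]
 [   0.689    0.5     -0.525  549.216]
 [   0.008   -0.73    -0.684  793.195]
 [   0.       0.       0.       1.   ]]
top [[   0.002   -0.98     0.199  376.554]
 [  -1.      -0.003   -0.006  -31.031]
 [   0.006   -0.199   -0.98  1076.812]
 [   0.       0.       0.       1.   ]]
spacer_short 0.68 [309. 180.] [139. 121.  42.] 135 med [ 682.592 -106.53    32.261] top [ 681.684 -106.115   35.772] 68
spacer_long 0.58 [300. 276.] [121. 124. 123.] 135 med [448.197 -75.446  63.818] top [447.828 -76.171  65.388] 82
sample_short 0.56 [214. 208.] [117. 120. 119.] 156 med [608.42  124.493  44.274] top [608.273 124.073  46.708] 87
sample_long 0.5 [185. 205.] [109. 112. 112.] 232 med [611.359 191.106  63.77 ] top [613.286 193.234  77.597] 87
port 0.59 [176. 229.] [115. 118. 120.] 6439 med [552.565 219.834  12.081] top [615.304 206.328  77.286] 4
stand 0.84 [381. 248.] [40. 40. 41.] 682 med [ 520.309 -272.187   53.871] top [ 519.57  -286.145  112.897] 1
stand 0.23 [314. 208.] [115. 117. 117.] 152 med [ 611.905 -119.371   32.748] top [ 612.41  -120.015   35.143] 85
stylus 0.6 [421. 229.] [132. 117.  47.] 175 med [ 554.244 -355.571   84.975] top [ 556.332 -359.364  114.483] 50
checker 0.67 [172. 233.] [114. 118. 119.] 6592 med [552.105 220.091  12.058] top [609.714 207.531  75.851] 2
jar 0.69 [423. 176.] [141. 141. 135.] 700 med [ 684.15  -370.413   72.046] top [ 691.215 -377.839   75.045] 328
bulb 0.69 [371. 310.] [150. 155. 154.] 213 med [ 370.82  -244.974   15.568] top [ 371.575 -246.25    41.861] 24
bulb 0.55 [389. 237.] [78. 80. 80.] 146 med [ 525.23  -278.002   97.412] top [ 527.961 -282.199  119.28 ] 50
projector 0.61 [190. 150.] [130. 139. 137.] 864 med [749.649 186.69   43.289] top [756.181 189.922  57.437] 159
```

```bash
python3 - <<'E'
import cv2
im=cv2.imread("pics/top0.png");cv2.imwrite("pics/top0c.png",cv2.resize(im[120:350,60:460],None,fx=2,fy=2))
E
```

```text
(no output)
```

View pics/top0c.png

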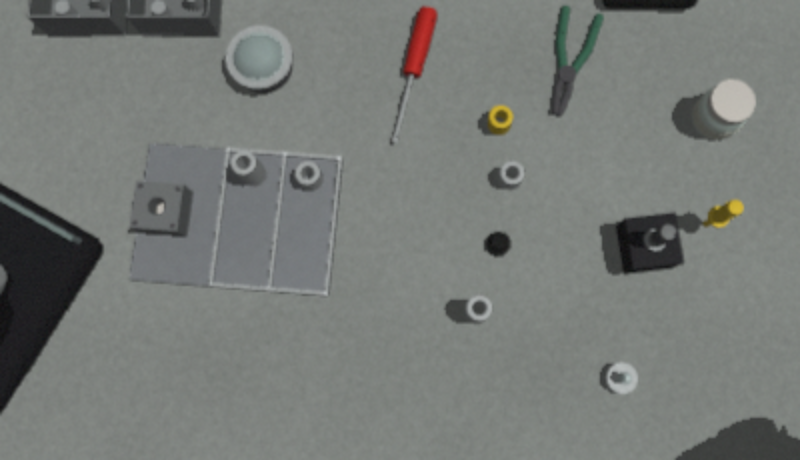

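View pics/scene0.png

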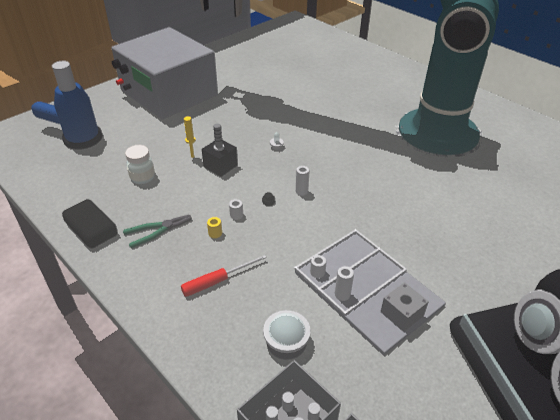

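The top view shows the checker on the left (crop ~240,220). The short sample is in its right lane at (307,173) and the long sample in the left lane at (243,163). The loose short spacer is at (512,173), the long one at (479,308) and the stylus in its stand at (655,240). The yellow look-alikes are at (500,118) and (730,210). Next I refine these positions from the saved depth.

```bash
cat > fit.py <<'E'
from h import *
def ring(W,c,z,r=24,dz=5):
    m=(np.hypot(W[...,0]-c[0],W[...,1]-c[1])<r)&(abs(W[...,2]-z)<dz)
    p=W[m][:,:2].astype(np.float32)
    (x,y),rr=cv2.minEnclosingCircle(p); return np.array([x,y]).round(1),round(rr,1),len(p),p.mean(0).round(1),W[m][:,2].mean().round(1)
E
python3 - <<'E'
from fit import *
W=np.load("top0.npy")
for n,c,z in [("short",(612,-120),36),("long",(448,-76),66),("smS",(608,124),48),("smL",(613,193),78),("stylus",(525,-280),120),("cap",(525,-90),22)]: print(n,ring(W,c,z))
m=(abs(W[...,2]-55)<5)&(W[...,1]>230)&(W[...,1]<340)&(W[...,0]>480)&(W[...,0]<640)
p=W[m][:,:2].astype(np.float32);print("block",cv2.minAreaRect(p),p.mean(0),W[m][:,2].mean())
m=(abs(W[...,2]-55)<4)&(W[...,1]<-220)&(W[...,1]>-330)&(W[...,0]>460)&(W[...,0]<580)
p=W[m][:,:2].astype(np.float32);print("stand",cv2.minAreaRect(p),p.mean(0))
m=(abs(W[...,2]-13)<5)&(W[...,1]>60)&(W[...,1]<360)&(W[...,0]>400)&(W[...,0]<680)
p=W[m][:,:2].astype(np.float32);print("plate",cv2.minAreaRect(p))
E
```

```text
short (array([ 613.2, -120.1]), 15.1, 86, array([ 612.3, -120. ], dtype=float32), np.float64(35.1))
long (array([449. , -78.2]), 14.7, 98, array([448.5, -78. ], dtype=float32), np.float64(65.4))
smS (array([608.5, 123.9]), 14.5, 87, array([608.3, 124.1], dtype=float32), np.float64(46.7))
smL (array([613.7, 194.2]), 15.0, 93, array([613.3, 193.2], dtype=float32), np.float64(77.4))
stylus (array([ 527.9, -282.8]), 8.8, 53, array([ 527.6, -282. ], dtype=float32), np.float64(119.1))
cap (array([ 528.2, -103.9]), 10.7, 54, array([ 529.4, -104. ], dtype=float32), np.float64(20.7))
block ((567.0112915039062, 297.80902099609375), (58.681156158447266, 56.464969635009766), 85.60762023925781) [566.5654 297.4001] 54.42637165427424
stand ((527.521484375, -282.7296142578125), (59.888427734375, 61.540748596191406), 6.987908840179443) [ 526.4973  -280.38437]
plate ((560.4234619140625, 212.9271240234375), (240.63031005859375, 170.3477325439453), 85.70275115966797)
```

Emit:
{"method": "arm_command", "body": {"slide": [[1, -0.58, 0.1], [1, -0.58, 0.1], [1, -0.58, 0.1], [1, -0.58, 0.1], [1, -0.58, 0.1], [1, -0.58, 0.1], [1, -0.58, 0.1], [1, -0.58, 0.1], [1, -0.58, 0.1], [1, -0.58, 0.1]], "twist": [[0, 0, -0.698], [0, 0, -0.698], [0, 0, -0.698], [0, 0, -0.698], [0, 0, -0.698], [0, 0, -0.698], [0, 0, -0.698], [0, 0, -0.698], [0, 0, -0.698], [0, 0, -0.698]], "jaw": -0.3, "newtons": 20}}

```text
clock: 1.53
position: [392.2, -414.0, 194.6]
tool_rot: [[0.072, 0.997, 0.0], [0.997, -0.072, -0.0], [-0.0, 0.0, -1.0]]
wrist_force: [0.7, -0.0, -0.6]
opening: 59.9
finger_force: 0.0
```

Emit:
{"method": "arm_command", "body": {"slide": [[0.77, 0.5, 0], [0.77, 0.5, 0], [0.77, 0.5, 0], [0.77, 0.5, 0], [0.77, 0.5, 0]], "twist": [[0, 0, 0], [0, 0, 0], [0, 0, 0], [0, 0, 0], [0, 0, 0]]}}

```text
clock: 1.95
position: [506.8, -262.1, 195.1]
tool_rot: [[0.071, 0.997, 0.003], [0.997, -0.071, 0.002], [0.002, 0.002, -1.0]]
wrist_force: [0.0, 0.4, -0.0]
opening: 59.6
finger_force: 0.0
```

Emit:
{"method": "arm_command", "body": {"slide": [[0.775, 0.495, 0], [0.775, 0.495, 0], [0.775, 0.495, 0], [0.775, 0.495, 0], [0.775, 0.495, 0], [0.775, 0.495, 0.4], [0.775, 0.495, 0.4], [0.775, 0.495, 0.4]], "twist": [[0, 0, 0], [0, 0, 0], [0, 0, 0], [0, 0, 0], [0, 0, 0], [0, 0, 0], [0, 0, 0], [0, 0, 0]]}}

```text
clock: 2.62
position: [608.5, -120.1, 107.4]
tool_rot: [[0.076, 0.997, -0.013], [0.997, -0.076, 0.002], [0.001, -0.013, -1.0]]
wrist_force: [-1.7, 0.5, -1.4]
opening: 60.0
finger_force: 0.0
```

```bash
python3 - <<'E'
from fit import *
s=manip.read_state();P=optics.camera_params("wrist");im,d=optics.camera("wrist");W=cloud("wrist",d,P)
cv2.imwrite("pics/w1.png",im[...,::-1]);print(s["position"],s["tool_rot"],ring(W,(613,-120),36))
E
```

```text
[ 608.46915823 -120.08335862  107.38010407] [[ 7.64720320e-02  9.96990890e-01 -1.26962187e-02]
 [ 9.97071318e-01 -7.64542646e-02  1.87964927e-03]
 [ 9.03313129e-04 -1.28027761e-02 -9.99917633e-01]] (array([ 614. , -118.9]), 14.8, 874, array([ 614. , -118.2], dtype=float32), np.float64(36.4))
```

View pics/w1.png

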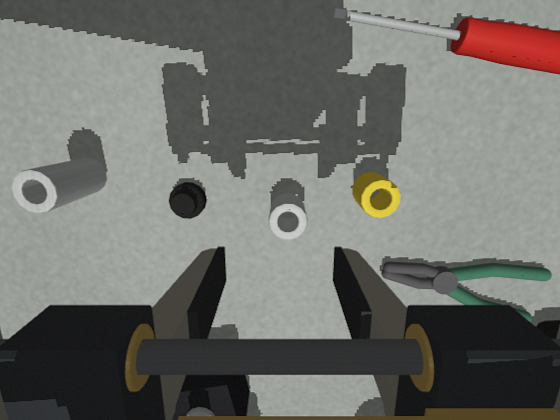

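The wrist view has the aluminium short spacer centred between the fingers (288,220) and the yellow one to the right (380,197). I descend and grip.

Emit:
{"method": "arm_command", "body": {"slide": [[0, 0, 0], [0, 0, 0.15], [0, 0, 0.3], [0, 0, 0.45], [0, 0, 0.53], [0, 0, 0.53], [0, 0, 0.53]], "twist": [[0, 0, 0], [0, 0, 0], [0, 0, 0], [0, 0, 0], [0, 0, 0], [0, 0, 0], [0, 0, 0]]}}

```text
clock: 3.25
position: [615.0, -121.3, 10.5]
tool_rot: [[0.076, 0.997, 0.002], [0.997, -0.076, -0.0], [-0.0, 0.003, -1.0]]
wrist_force: [-0.3, 0.5, 0.8]
opening: 60.2
finger_force: 0.0
```

Emit:
{"method": "arm_command", "body": {"slide": [[0, 0, 0], [0, 0, 0], [0, 0, 0], [0, 0, 0], [0, 0, 0], [0, 0, 0], [0, 0, 0], [0, 0, 0]], "twist": [[0, 0, 0], [0, 0, 0], [0, 0, 0], [0, 0, 0], [0, 0, 0], [0, 0, 0], [0, 0, 0], [0, 0, 0]], "jaw": 1}}

```text
clock: 3.92
position: [614.1, -121.0, 9.5]
tool_rot: [[0.075, 0.997, 0.001], [0.997, -0.075, -0.001], [-0.0, 0.001, -1.0]]
wrist_force: [0.1, -0.2, 6.4]
opening: 28.6
finger_force: 20.0
```

Emit:
{"method": "arm_command", "body": {"slide": [[0, 0, -0.15], [0, 0, -0.3], [0, 0, -0.5], [0.15, -0.07, -0.5], [0.3, -0.13, -0.5], [0.45, -0.2, -0.5], [0.6, -0.27, -0.5]], "twist": [[0, 0, 0], [0, 0, 0], [0, 0, 0], [0, 0, 0], [0, 0, 0], [0, 0, 0], [0, 0, 0]]}}

```text
clock: 4.5
position: [567.9, 4.0, 108.7]
tool_rot: [[0.075, 0.997, 0.0], [0.997, -0.075, 0.0], [0.0, 0.0, -1.0]]
wrist_force: [0.3, -0.4, -1.4]
opening: 28.6
finger_force: 20.0
```

Emit:
{"method": "arm_command", "body": {"slide": [[0.15, -0.07, 0], [0.3, -0.13, 0], [0.45, -0.2, 0], [0.615, -0.267, 0], [0.615, -0.267, 0], [0.615, -0.267, 0], [0.615, -0.267, 0.15], [0.615, -0.267, 0.3], [0.615, -0.267, 0.38], [0.615, -0.267, 0.42], [0.615, -0.267, 0.435], [0.615, -0.267, 0.435], [0.615, -0.267, 0.435]], "twist": [[0, 0, 0], [0, 0, 0], [0, 0, 0], [0, 0, 0], [0, 0, 0], [0, 0, 0], [0, 0, 0], [0, 0, 0], [0, 0, 0], [0, 0, 0], [0, 0, 0], [0, 0, 0], [0, 0, 0]]}}

```text
clock: 5.58
position: [525.5, 128.7, 22.1]
tool_rot: [[0.076, 0.997, 0.001], [0.997, -0.076, -0.0], [-0.0, 0.001, -1.0]]
wrist_force: [0.8, -0.5, -0.5]
opening: 28.5
finger_force: 20.0
```

Emit:
{"method": "arm_command", "body": {"slide": [[0, 0, 0], [0, 0, 0], [0, 0, 0], [0, 0, 0], [0, 0, 0], [0, 0, -0.1], [0, 0, -0.3], [0, 0, -0.5], [0, 0, -0.5]], "twist": [[0, 0, 0], [0, 0, 0], [0, 0, 0], [0, 0, 0], [0, 0, 0], [0, 0, 0], [0, 0, 0], [0, 0, 0], [0, 0, 0]], "jaw": -0.3}}

```text
clock: 6.33
position: [529.0, 131.4, 128.4]
tool_rot: [[0.074, 0.997, 0.012], [0.997, -0.074, 0.003], [0.004, 0.011, -1.0]]
wrist_force: [0.8, 0.5, -0.1]
opening: 59.5
finger_force: 0.0
```

Emit:
{"method": "arm_command", "body": {"slide": [[-0.2, -0.05, 0], [-0.4, -0.11, 0], [-0.6, -0.17, 0], [-0.8, -0.22, 0], [-1, -0.296, 0], [-1, -0.296, 0]], "twist": [[0, 0, 0], [0, 0, 0], [0, 0, 0], [0, 0, 0], [0, 0, 0], [0, 0, 0]]}}

```text
clock: 6.83
position: [446.9, -73.2, 121.0]
tool_rot: [[0.085, 0.996, -0.003], [0.996, -0.085, -0.004], [-0.004, -0.003, -1.0]]
wrist_force: [-0.4, 0.2, -0.3]
opening: 60.0
finger_force: 0.0
```

```bash
python3 - <<'E'
from fit import *
im,d=optics.camera("top");W=cloud("top",d)
print(ring(W,(524,130),48)); P=optics.camera_params("wrist");im,d=optics.camera("wrist");W=cloud("wrist",d,P)
s=manip.read_state();print(s["position"],s["opening"],s["clock"],ring(W,(449,-78),66))
E
```

```text
(array([524. , 129.4]), 14.9, 89, array([524.2, 129. ], dtype=float32), np.float64(47.3))
[450.15963804 -67.26685516 121.65578242] 59.621530243179905 6.9333 (array([450.1, -76.8]), 14.9, 979, array([450.2, -75.9], dtype=float32), np.float64(66.3))
```

Emit:
{"method": "arm_command", "body": {"slide": [[-0.065, 0, 0], [-0.065, 0, 0], [-0.065, 0, 0.1], [-0.065, 0, 0.25], [-0.065, 0, 0.4], [-0.065, 0, 0.51], [-0.065, 0, 0.51], [-0.065, 0, 0.51]], "twist": [[0, 0, 0], [0, 0, 0], [0, 0, 0], [0, 0, 0], [0, 0, 0], [0, 0, 0], [0, 0, 0], [0, 0, 0]]}}

```text
clock: 7.6
position: [449.5, -76.4, 19.0]
tool_rot: [[0.072, 0.997, -0.002], [0.997, -0.072, 0.001], [0.001, -0.002, -1.0]]
wrist_force: [0.7, 0.2, 1.0]
opening: 59.9
finger_force: 0.0
```

Emit:
{"method": "arm_command", "body": {"slide": [[0, 0, 0], [0, 0, 0], [0, 0, 0], [0, 0, 0], [0, 0, 0], [0, 0, 0], [0, 0, 0], [0, 0, 0]], "twist": [[0, 0, 0], [0, 0, 0], [0, 0, 0], [0, 0, 0], [0, 0, 0], [0, 0, 0], [0, 0, 0], [0, 0, 0]], "jaw": 1}}

```text
clock: 8.27
position: [450.3, -78.7, 20.4]
tool_rot: [[0.075, 0.997, 0.001], [0.997, -0.075, -0.001], [-0.0, 0.001, -1.0]]
wrist_force: [-1.4, -0.0, 7.2]
opening: 29.3
finger_force: 20.0
```

Emit:
{"method": "arm_command", "body": {"slide": [[0, 0, -0.15], [0, 0, -0.3], [0, 0, -0.5], [0.15, 0.03, -0.5], [0.3, 0.06, -0.5], [0.5, 0.1, -0.5], [0.7, 0.15, -0.5]], "twist": [[0, 0, 0], [0, 0, 0], [0, 0, 0], [0, 0, 0], [0, 0, 0], [0, 0, 0], [0, 0, 0]]}}

```text
clock: 8.85
position: [489.9, 59.2, 120.0]
tool_rot: [[0.078, 0.997, 0.0], [0.997, -0.078, -0.001], [-0.001, 0.0, -1.0]]
wrist_force: [0.8, -0.1, -0.8]
opening: 29.1
finger_force: 20.0
```

Emit:
{"method": "arm_command", "body": {"slide": [[0.18, 0.04, 0], [0.36, 0.08, 0], [0.54, 0.11, 0], [0.715, 0.146, 0], [0.715, 0.146, 0], [0.715, 0.146, 0], [0.715, 0.146, 0.15], [0.715, 0.146, 0.3], [0.715, 0.146, 0.38], [0.715, 0.146, 0.42], [0.715, 0.146, 0.435], [0.715, 0.146, 0.435], [0.715, 0.146, 0.435]], "twist": [[0, 0, 0], [0, 0, 0], [0, 0, 0], [0, 0, 0], [0, 0, 0], [0, 0, 0], [0, 0, 0], [0, 0, 0], [0, 0, 0], [0, 0, 0], [0, 0, 0], [0, 0, 0], [0, 0, 0]]}}

```text
clock: 9.93
position: [530.4, 198.4, 33.3]
tool_rot: [[0.076, 0.997, 0.001], [0.997, -0.076, -0.0], [-0.0, 0.001, -1.0]]
wrist_force: [-0.4, -0.6, -0.3]
opening: 29.0
finger_force: 20.0
```

Emit:
{"method": "arm_command", "body": {"slide": [[0, 0, 0], [0, 0, 0], [0, 0, 0], [0, 0, 0], [0, 0, 0], [0, 0, -0.1], [0, 0, -0.3], [0, 0, -0.5], [0, 0, -0.7]], "twist": [[0, 0, 0], [0, 0, 0], [0, 0, 0], [0, 0, 0], [0, 0, 0], [0, 0, 0], [0, 0, 0], [0, 0, 0], [0, 0, 0]], "jaw": -0.3}}

```text
clock: 10.68
position: [529.1, 199.4, 173.8]
tool_rot: [[0.074, 0.997, -0.001], [0.997, -0.074, -0.0], [-0.0, -0.001, -1.0]]
wrist_force: [0.8, 0.4, -0.2]
opening: 59.3
finger_force: 0.0
```

Emit:
{"method": "arm_command", "body": {"slide": [[-0.2, 0.015, 0], [-0.4, 0.03, 0], [-0.6, 0.045, 0], [-0.8, 0.06, 0]], "twist": [[0, 0, 0], [0, 0, 0], [0, 0, 0], [0, 0, 0]]}}

```text
clock: 11.02
position: [529.6, 37.4, 173.1]
tool_rot: [[0.074, 0.997, 0.001], [0.997, -0.074, -0.0], [-0.0, 0.001, -1.0]]
wrist_force: [1.3, -0.3, 0.4]
opening: 59.9
finger_force: 0.0
```

Emit:
{"method": "arm_command", "body": {"slide": [[-0.2, 0.015, 0], [-0.4, 0.03, 0], [-0.6, 0.045, 0], [-0.8, 0.06, 0]], "twist": [[0, 0, 0], [0, 0, 0], [0, 0, 0], [0, 0, 0]]}}

```text
clock: 11.35
position: [529.5, -123.5, 172.8]
tool_rot: [[0.074, 0.997, 0.0], [0.997, -0.074, -0.0], [-0.0, 0.0, -1.0]]
wrist_force: [1.1, -0.6, 0.8]
opening: 59.9
finger_force: 0.0
```

Emit:
{"method": "arm_command", "body": {"slide": [[-0.2, 0.015, 0], [-0.4, 0.03, 0], [-0.6, 0.045, 0], [-0.8, 0.053, 0], [-0.81, 0.053, 0], [-0.81, 0.053, 0], [-0.81, 0.053, 0]], "twist": [[0, 0, 0], [0, 0, 0], [0, 0, 0], [0, 0, 0], [0, 0, 0], [0, 0, 0], [0, 0, 0]]}}

```text
clock: 11.93
position: [528.3, -283.2, 172.3]
tool_rot: [[0.075, 0.997, -0.0], [0.997, -0.075, 0.001], [0.001, -0.0, -1.0]]
wrist_force: [-0.1, 0.6, -0.7]
opening: 59.9
finger_force: 0.0
```

```bash
python3 - <<'E'
from fit import *
im,d=optics.camera("top");W=cloud("top",d)
print("S",ring(W,(524,130),48),"L",ring(W,(529,200),78));c=im[170:300,120:280];cv2.imwrite("pics/t2.png",cv2.resize(c,None,fx=3,fy=3)[...,::-1])
P=optics.camera_params("wrist");im,d=optics.camera("wrist");W=cloud("wrist",d,P)
s=manip.read_state();print(s["position"],s["clock"],ring(W,(527.7,-282.7),119,14)); cv2.imwrite("pics/w2.png",im[...,::-1])
E
```

```text
S (array([524.2, 129.3]), 14.9, 93, array([523.7, 129.2], dtype=float32), np.float64(46.9)) L (array([528.3, 199.4]), 15.2, 95, array([528.7, 198.6], dtype=float32), np.float64(77.0))
[ 528.7858032  -281.76736724  172.60869255] 12.0333 (array([ 528.5, -281.5]), 9.0, 503, array([ 528.6, -280.7], dtype=float32), np.float64(120.4))
```

View pics/t2.png

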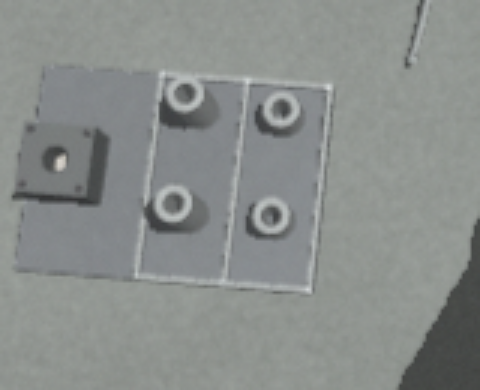

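View pics/w2.png

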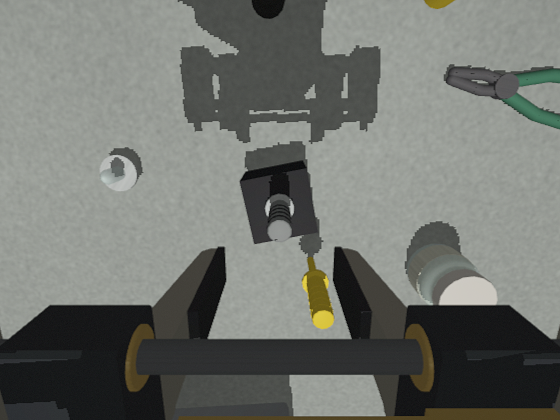

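Both spacers stand upright in the right lanes, at crop (172,203) and (270,215). The wrist view shows the grey stylus centred at (280,228), with the yellow one clear at (320,310).

Emit:
{"method": "arm_command", "body": {"slide": [[0.003, 0, 0.15], [0.003, 0, 0.3], [0.003, 0, 0.42], [0.003, 0, 0.48], [0.003, 0, 0.48], [0.003, 0, 0.48]], "twist": [[0, 0, 0], [0, 0, 0], [0, 0, 0], [0, 0, 0], [0, 0, 0], [0, 0, 0]]}}

```text
clock: 12.53
position: [529.0, -282.2, 76.9]
tool_rot: [[0.073, 0.997, -0.0], [0.997, -0.073, 0.0], [0.0, -0.0, -1.0]]
wrist_force: [-0.1, 1.1, 0.2]
opening: 59.7
finger_force: 0.0
```

Emit:
{"method": "arm_command", "body": {"slide": [[0, 0, 0], [0, 0, 0], [0, 0, 0], [0, 0, 0], [0, 0, 0], [0, 0, 0], [0, 0, 0], [0, 0, 0], [0, 0, 0], [0, 0, 0]], "twist": [[0, 0, 0], [0, 0, 0], [0, 0, 0], [0, 0, 0], [0, 0, 0], [0, 0, 0], [0, 0, 0], [0, 0, 0], [0, 0, 0], [0, 0, 0]], "jaw": 1, "newtons": 40}}

```text
clock: 13.37
position: [528.5, -283.4, 76.8]
tool_rot: [[0.075, 0.997, 0.0], [0.997, -0.075, -0.0], [-0.0, 0.0, -1.0]]
wrist_force: [-1.1, 0.7, 2.8]
opening: 17.2
finger_force: 40.0
```

Emit:
{"method": "arm_command", "body": {"slide": [[0, 0, -0.08], [0, 0, -0.16], [0, 0, -0.24], [0, 0, -0.32], [0, 0, -0.42], [0, 0, -0.5], [0, 0, -0.5]], "twist": [[0, 0, 0], [0, 0, 0], [0, 0, 0], [0, 0, 0], [0, 0, 0], [0, 0, 0], [0, 0, 0]]}}

```text
clock: 13.95
position: [530.3, -283.9, 179.7]
tool_rot: [[0.075, 0.997, 0.005], [0.997, -0.075, -0.003], [-0.002, 0.005, -1.0]]
wrist_force: [0.2, -0.7, -0.1]
opening: 17.4
finger_force: 40.0
```

Emit:
{"method": "arm_command", "body": {"slide": [[0.19, 0, 0], [0.38, 0, 0], [0.57, 0, 0], [0.76, 0, 0], [0.96, 0, 0]], "twist": [[0, 0, 0], [0, 0, 0], [0, 0, 0], [0, 0, 0], [0, 0, 0]]}}

```text
clock: 14.37
position: [541.9, -90.5, 175.3]
tool_rot: [[0.076, 0.997, -0.001], [0.997, -0.076, 0.0], [-0.0, -0.001, -1.0]]
wrist_force: [1.1, 0.5, -1.4]
opening: 17.7
finger_force: 40.0
```

Emit:
{"method": "arm_command", "body": {"slide": [[0.19, 0, 0], [0.38, 0, 0], [0.57, 0, 0], [0.76, 0, 0], [0.96, 0, 0]], "twist": [[0, 0, 0], [0, 0, 0], [0, 0, 0], [0, 0, 0], [0, 0, 0]]}}

```text
clock: 14.78
position: [556.3, 100.8, 175.3]
tool_rot: [[0.075, 0.997, -0.002], [0.997, -0.075, -0.001], [-0.001, -0.001, -1.0]]
wrist_force: [0.2, -0.2, 0.2]
opening: 17.3
finger_force: 40.0
```

Emit:
{"method": "arm_command", "body": {"slide": [[0.19, -0.02, 0], [0.38, -0.02, 0], [0.57, -0.02, 0], [0.76, -0.02, 0], [0.9, -0.022, 0], [0.985, -0.022, 0], [0.985, -0.022, 0], [0.985, -0.022, 0], [0.985, -0.022, 0]], "twist": [[0, 0, 0], [0, 0, 0], [0, 0, 0], [0, 0, 0], [0, 0, 0], [0, 0, 0], [0, 0, 0], [0, 0, 0], [0, 0, 0]]}}

```text
clock: 15.53
position: [567.2, 294.6, 175.4]
tool_rot: [[0.076, 0.997, -0.001], [0.997, -0.076, -0.002], [-0.002, -0.001, -1.0]]
wrist_force: [-0.1, -1.4, 0.0]
opening: 17.3
finger_force: 40.0
```

```bash
python3 - <<'E'
from fit import *
P=optics.camera_params("wrist");im,d=optics.camera("wrist");W=cloud("wrist",d,P)
s=manip.read_state();print(s["position"],s["clock"],s["opening"]); cv2.imwrite("pics/w3.png",im[...,::-1])
m=(abs(W[...,2]-55)<4)&(W[...,1]>250)&(W[...,1]<345)&(W[...,0]>520)&(W[...,0]<620)
print(cv2.minAreaRect(W[m][:,:2].astype(np.float32)))
for lo,hi in [(100,110),(110,120),(120,130),(130,140),(140,155),(155,162)]:
    m=(W[...,2]>lo)&(W[...,2]<hi)&(np.hypot(W[...,0]-567,W[...,1]-298)<22);q=W[m]
    if len(q): print(lo,len(q),q.mean(0).round(1),q.min(0).round(1),q.max(0).round(1))
E
```

```text
[567.57427296 294.17136238 175.71360235] 15.5833 17.16914119695245
((568.727783203125, 299.2005920410156), (56.055545806884766, 56.04317092895508), 85.46195983886719)
100 19 [567.4 299.  108. ] [564.  297.4 105.7] [570.7 300.  110. ]
110 40 [567.4 299.1 115.3] [564.  297.3 110.3] [570.6 300.  119.9]
120 35 [567.7 299.2 124.3] [564.2 296.4 120.5] [571.1 300.2 129.7]
155 465 [567.8 303.5 159.3] [555.  292.1 155.3] [579.9 309.3 162. ]
```

View pics/w3.png

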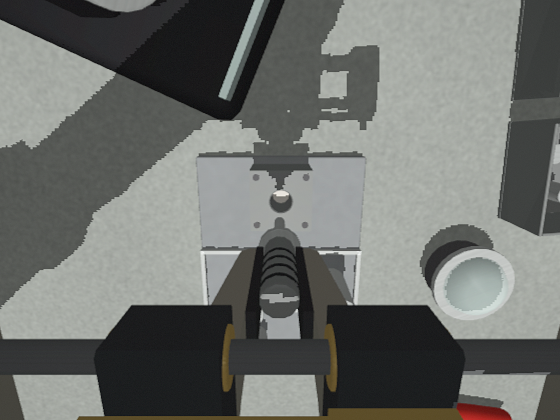

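The port is at (281,201) and the tip rod at (280,225), just short of it. I correct about 3 mm toward +y, then descend.

Emit:
{"method": "arm_command", "body": {"slide": [[0.016, 0.005, 0], [0.016, 0.005, 0.08], [0.016, 0.005, 0.16], [0.016, 0.005, 0.2], [0.016, 0.005, 0.22], [0.016, 0.005, 0.22], [0.016, 0.005, 0.22]], "twist": [[0, 0, 0], [0, 0, 0], [0, 0, 0], [0, 0, 0], [0, 0, 0], [0, 0, 0], [0, 0, 0]]}}

```text
clock: 16.17
position: [568.9, 299.4, 133.0]
tool_rot: [[0.075, 0.997, 0.0], [0.997, -0.075, 0.0], [0.0, 0.0, -1.0]]
wrist_force: [-0.6, -0.2, -1.3]
opening: 17.7
finger_force: 40.0
```

```bash
python3 - <<'E'
from fit import *
P=optics.camera_params("wrist");im,d=optics.camera("wrist");W=cloud("wrist",d,P)
s=manip.read_state();print(s["position"],s["wrist_force"]); cv2.imwrite("pics/w4.png",cv2.resize(im[130:290,200:360],None,fx=3,fy=3)[...,::-1])
E
```

```text
[569.10967836 299.68421187 133.36088351] [0.2949252  0.10855621 0.36239719]
```

View pics/w4.png

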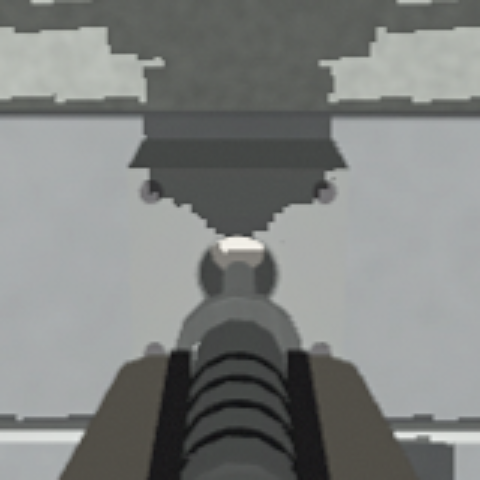

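The tip is centred over the port (crop 238,262). Now the slow descent and press.

Emit:
{"method": "arm_command", "body": {"slide": [[0, 0, 0.03], [0, 0, 0.06], [0, 0, 0.09], [0, 0, 0.12], [0, 0, 0.135], [0, 0, 0.145], [0, 0, 0.145], [0, 0, 0.145]], "twist": [[0, 0, 0], [0, 0, 0], [0, 0, 0], [0, 0, 0], [0, 0, 0], [0, 0, 0], [0, 0, 0], [0, 0, 0]]}}

```text
clock: 16.88
position: [568.6, 299.6, 103.5]
tool_rot: [[0.075, 0.997, -0.0], [0.997, -0.075, 0.0], [0.0, -0.0, -1.0]]
wrist_force: [0.2, -0.3, -0.5]
opening: 17.2
finger_force: 40.0
```

Emit:
{"method": "arm_command", "body": {"slide": [[0, 0, 0.008], [0, 0, 0.016], [0, 0, 0.024], [0, 0, 0.032], [0, 0, 0.038], [0, 0, 0.038], [0, 0, 0.038], [0, 0, 0.038]], "twist": [[0, 0, 0], [0, 0, 0], [0, 0, 0], [0, 0, 0], [0, 0, 0], [0, 0, 0], [0, 0, 0], [0, 0, 0]]}}

```text
clock: 17.55
position: [568.9, 299.8, 96.3]
tool_rot: [[0.075, 0.997, 0.001], [0.997, -0.075, 0.0], [0.0, 0.001, -1.0]]
wrist_force: [0.0, -0.0, 3.3]
opening: 17.7
finger_force: 40.0
```

Emit:
{"method": "arm_command", "body": {"slide": [[0, 0, 0.005], [0, 0, 0.01], [0, 0, 0.01], [0, 0, 0.01], [0, 0, 0.01]], "twist": [[0, 0, 0], [0, 0, 0], [0, 0, 0], [0, 0, 0], [0, 0, 0]]}}

```text
clock: 17.97
position: [569.1, 300.0, 95.5]
tool_rot: [[0.075, 0.997, 0.002], [0.997, -0.075, 0.0], [0.001, 0.001, -1.0]]
wrist_force: [-2.3, -1.6, 11.8]
opening: 17.3
finger_force: 40.0
```

Emit:
{"method": "arm_command", "body": {"slide": [[0, 0, 0.003], [0, 0, 0.003], [0, 0, 0.003], [0, 0, 0.003], [0, 0, 0.003], [0, 0, 0.003], [0, 0, 0.003], [0, 0, 0.003], [0, 0, 0.003], [0, 0, 0.003], [0, 0, 0.003], [0, 0, 0.003]], "twist": [[0, 0, 0], [0, 0, 0], [0, 0, 0], [0, 0, 0], [0, 0, 0], [0, 0, 0], [0, 0, 0], [0, 0, 0], [0, 0, 0], [0, 0, 0], [0, 0, 0], [0, 0, 0]]}}

```text
clock: 18.97
position: [569.2, 300.1, 95.5]
tool_rot: [[0.075, 0.997, 0.002], [0.997, -0.075, 0.001], [0.001, 0.002, -1.0]]
wrist_force: [-2.5, -0.8, 14.1]
opening: 17.3
finger_force: 40.0
```

```bash
python3 - <<'E'
from fit import *
im,d=optics.camera("top");W=cloud("top",d)
for n,c,z in [("S",(524,130),48),("L",(529,200),78),("cap",(528,-104),22)]:
    try: print(n,ring(W,c,z))
    except Exception as e: print(n,"hidden")
s=manip.read_state();print(s["position"],s["wrist_force"],s["finger_force"],s["clock"])
cv2.imwrite("pics/s5.png",optics.camera("scene")[0][...,::-1])
E
```

```text
S (array([524.3, 128.8]), 15.0, 92, array([523.7, 129.3], dtype=float32), np.float64(47.0))
L (array([528.6, 198.5]), 14.8, 99, array([528.2, 197.9], dtype=float32), np.float64(77.4))
cap (array([ 529.3, -104.2]), 9.7, 53, array([ 529.2, -104.2], dtype=float32), np.float64(21.8))
[569.17083219 300.11696294  95.45893932] [-2.47130434 -1.69762157 14.12519031] 40.01069247722626 19.0167
```

View pics/s5.png

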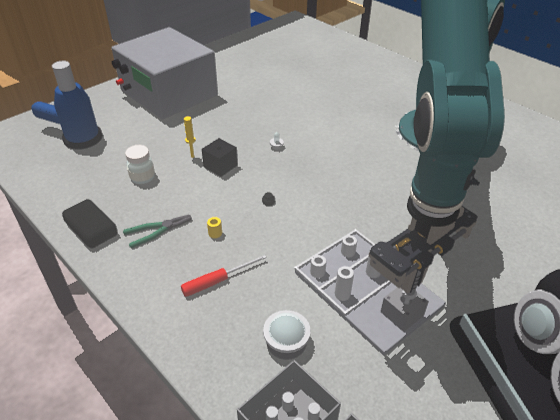

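The scene view shows the stylus in the port (405,300), the spacers in their lanes and everything else undisturbed. The push is a steady 14 N and the tool no longer moves down, so the button is fully pressed.

```bash
python3 -c "
from station import manip
print(manip.job_done())"
```

```text
the job is handed in; nothing more can be done
None
```

Job handed in at about 19 s: both spacers stand released in their matching lanes, and the gripped stylus is holding the button down at about 14 N (about 5 N is enough), judged from force and depth since the button itself was not visible.

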